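# Scoop valve balls from a tray and hold them level over a bowl

## Robot

A 6-joint arm with a two-finger parallel gripper is mounted at the origin on a cart in front of the work surface, level with it; the furniture and walls round the work are solid. World frame = base frame: x ahead of the robot, y to its left, z up, the work surface at z = 0. Lengths are in m, angles in rad, forces in N, time in s.
With the tool pointing down it reaches from about 0.375 to 0.9 m from the base axis. Payload 3.1 kg.
Tool frame: the origin (TCP) lies at the very end of the fingers, on their centre line; the grasp point (between the pads) lies 19 mm behind it (robot.grip_depth is the distance from the TCP to the grasp point, in m); z points along the fingers, y is the direction in which the jaws open and shut (so a half turn about z gives the same grasp; the last joint's range is limited). The gripper opens to 87 mm and grips with 3 to 60 N. Pads are 19 mm wide; open, the fingers measure 117 mm over their backs; the gripper's body (75 mm by 190 mm) begins 51 mm behind the grasp point.
Start: joints at [-1.377, 0.527, 1.433, -0, 1.181, -0.178], TCP at [0.227, -0.582, 0.223] pointing down, gripper open.
Joint ranges: [-3.08, 3.08], [-0.75, 2.2], [0.22, 2.44], [-1.43, 4.57], [0, 2.65], [-2.85, 2.85]. Speed limits (rad/s): [2.79, 2.79, 3.14, 3.14, 3.14, 3.14].

## Interface

Orientations are given as a unit quaternion [x, y, z, w].
In Python, from rig import robot gives the robot as it stands.
- The arm moves only by the tool drive_tool, never from a script. Its argument "series" is a list of rows, each a list of 7 numbers: the shift along the tool's x, y, z in m, then the turn, a rotation vector about the tool's x, y, z in degrees, then the opening, from 0 (shut) to 1 (fully open). A call has 1 to 5 rows; each row shifts and turns the commanded pose from where the row before left it, along the tool's axes as they then stand; what a row does not reach is not made up. A row lasts 1/8 s, in which the tool goes at most 62.5 mm and 10.7 degrees, less where a joint would pass 70% of its speed; a pose out of reach is approached as far as the arm can. A call is refused whole if a number of a shift passes 0.0625 or a number of a turn 10.7, either way. A call with a gripper value outside its range is refused whole. The fingers move at their own pace and stop on an object; "squeeze" is the grip in N (left out, the last holds). Time passes only in rows, so rows that do not move let the fingers close. It gives the time, the measured TCP pose, the force and the opening at its end, in the units of the state.
- robot.get_obs(): the state, without advancing time (a new reading comes with each control period).
- robot.camera(name): name is "side" or "top" or "wrist"; returns (picture, depth): 420x560x3 uint8, blue, green, red; 420x560 float32, m along the optical axis (not along the pixel's ray), 0 where there is no reading.
- robot.camera_model(name): a dict with "fx", "fy", "cx", "cy" (pixels), "k1" (the pictures are not rectified: a ray, as slopes to the right and down, at radius r is drawn at 1 + k1 r^2 times it, then the intrinsics apply), "R" (3x3) and "t" (3): a world point X has camera coordinates R X + t. Camera axes: x right, y down, z forward; pixel columns grow to the right and rows downward; lengths in m; the calibration is good to about 2 mm. A picture is of the moment at which its call begins: read the wrist's pose just before it. camera_model takes no time and is no camera call; for the wrist camera it gives the pose at the moment of the call.
- robot.hand_in(): hands the job in, once; it reports no verdict.
The state is a dict: "time": time; "q": joint angles; "joint_velocities": joint speeds; "joint_torque": joint torques, N m; "position": TCP position; "tool_rot": TCP orientation; "ft_force": force on the tool from outside, world axes, zero at the start; "moment": the same for the moment, N m; "grip_width": finger opening in m.
Only numpy, scipy, OpenCV 4.12 (cv2) and the standard library are available. Lean on these libraries where they do the work, as an engineer would, in place of code of your own. Each camera call takes 0.05 s, during which the arm holds its last target. There are 200 camera calls.

## Task

Take the hand scoop by its upright black grip and scoop at least three of the white valve balls out of the steel tray, without touching the balls with the fingers and without letting any fall on the table. Bring the loaded scoop over the middle of the steel bowl and finish while holding it there, level and still, its underside at least 10 cm above the table; do not tip it out, put it down or let go. Leave the bowl, the tape measure, the thread tape and the brass valve where they are.

Things in the scene. Friction and masses are not known exactly. Their poses are not given: they have to be found in the camera images.
- scoop: Sheet-metal hand scoop, 120 mm long, 96 mm wide, about 0.14 kg, standing flat. Origin: underside, middle of the pan; x points to the open front, z up. Pan floor 2.5 mm thick, 91 mm wide inside; side walls 30 mm high behind, sloping down to the lip; back wall 36 mm high at x = -45 mm.
- scoop_lip (a point): Middle of the front tip of the scoop's lip, 52 mm ahead of the scoop's origin and 1.5 mm above its underside. From the tip the lip ramps up to a ridge 4.8 mm high, 7 mm behind the tip; behind it the ridge keeps balls from rolling out of the pan while the scoop is about level. A ball still lying on the ramp rolls off when the scoop is drawn back or lifted. Axes as the scoop's.
- scoop_grip (a point): Where to take the scoop: the black upright square grip behind the pan's back wall, 20 x 20 mm, from 62 to 116 mm above the scoop's underside. The point lies on its axis 92 mm above the underside, 56 mm behind the scoop's origin. Axes as the scoop's.
- scoop_pan (a point): Middle of the scoop's pan, 14.5 mm above its underside (the height of the centre of a ball lying in it) right above the scoop's origin. Axes as the scoop's.
- tray_floor (a point): Open steel tray, fixed to the table, outside 250 x 122 x 40 mm, walls 5 mm. The point is the middle of its inner floor, 8 mm above the table; x along its length, away from the robot; z up. Inside 240 x 112 mm. At the start the six balls lie in its far half (x from +45 mm on); the near half is empty.
- tray_far (a point): Foot of the tray's far inner wall, middle, on the floor, 120 mm from the middle of the floor; axes as the tray's. The gaps beside the scoop in the tray are narrower than a ball, so a scoop slid along the floor drives the balls against this wall and over its lip.
- bowl: Loose round steel bowl, 110 mm across the rim, 45 mm high, empty. Origin: underside, centre.
- tape_measure: Bystander: tape measure, 34 x 79 x 57 mm, beyond the tray. Origin: centre of underside.
- thread_tape: Bystander: flat white roll of thread tape, 54 mm across, 15 mm high. Origin: centre of underside.
- ball_valve: Bystander: small brass ball valve with a lever, 26 x 92 x 42 mm. Origin: centre of underside.
- ball1_center (a point): Centre of a loose, smooth, slippery white plastic valve ball, 24 mm across, 15 g, lying in the tray.
- ball2_center (a point): Centre of a loose, smooth, slippery white plastic valve ball, 24 mm across, 15 g; same as the others.
- ball3_center (a point): Centre of a loose, smooth, slippery white plastic valve ball, 24 mm across, 15 g; same as the others.
- ball4_center (a point): Centre of a loose, smooth, slippery white plastic valve ball, 24 mm across, 15 g; same as the others.
- ball5_center (a point): Centre of a loose, smooth, slippery white plastic valve ball, 24 mm across, 15 g; same as the others.
- ball6_center (a point): Centre of a loose, smooth, slippery white plastic valve ball, 24 mm across, 15 g; same as the others.

How it is judged:
By the outcome, as a careful person would: the job done as asked, in the order asked, and still so for the second after the job is handed in, while the arm keeps its last pose, push and grip.
It also fails if it takes over 54 s, if anything falls off the work surface, if the arm or the gripper's body presses on something with over 40 N, if the wrist force passes 120 N, or if a joint passes its speed limit or range.

## Working session

There is one attempt and no reset: what is moved stays moved. The work goes in short steps, Python scripts to look and compute and a tool call to move; the robot and the scene stay as the last step left them, time stands still between calls to the robot, and variables do not carry over. Pictures are saved under pics/ and viewed, about 8 in all and at most 12, crops included, and the job is handed in when it is done.

Besides the shell and the picture viewer there is one more tool, called after "Emit:" as name(argument=value, ...), one argument or row to a line, values as JSON. drive_tool: Moves the arm, as the interface text tells. Its arguments: {"type":"object","properties":{"series":{"type":"array"},"squeeze":{"type":"number"}},"required":["series"]}

```bash
ls; mkdir -p pics; python3 - <<'E'
from rig import robot
import cv2,numpy as np
o=robot.get_obs(); print(o)
for n in("top","side"):
    p,d=robot.camera(n); cv2.imwrite(f"pics/{n}0.png",p); np.save(f"pics/{n}0.npy",d); print(n,{k:np.round(v,4).tolist() for k,v in robot.camera_model(n).items()})
E
```

```text
pics
{'time': 0.0, 'q': array([-1.37751731e+00,  5.28477036e-01,  1.43387833e+00, -2.27551629e-05,
        1.18138916e+00, -1.78510331e-01]), 'joint_velocities': array([-0.00054246, -0.00094941,  0.00048477,  0.00144846,  0.00266069,
       -0.00043844]), 'joint_torque': array([ 3.34734877e-04, -4.40042746e+01, -1.76589131e+01,  6.33282680e-02,
        5.82038693e-02, -1.65160654e-04]), 'position': array([ 0.22692673, -0.5815751 ,  0.22157258]), 'tool_rot': array([ 9.82769915e-01,  1.84830019e-01, -1.84658609e-05, -1.07582901e-03]), 'ft_force': array([ 0.2639223 , -0.29580975, -0.44513059]), 'moment': array([-0.01199781,  0.01960866,  0.03180191]), 'grip_width': 0.08718324421661267}
top {'fx': 501.0816, 'fy': 501.0816, 'cx': 274.4997, 'cy': 208.1926, 'k1': -0.131, 'R': [[-0.0145, -0.9999, -0.0027], [-0.9916, 0.0147, -0.1283], [0.1283, 0.0008, -0.9917]], 't': [-0.027, 0.6271, 1.0423]}
side {'fx': 411.2934, 'fy': 411.2934, 'cx': 275.8997, 'cy': 197.1591, 'k1': -0.1019, 'R': [[0.5326, 0.8463, -0.0103], [0.6874, -0.4397, -0.5781], [-0.4937, 0.3008, -0.8159]], 't': [-0.2911, -0.3838, 1.2402]}
```

View pics/top0.png

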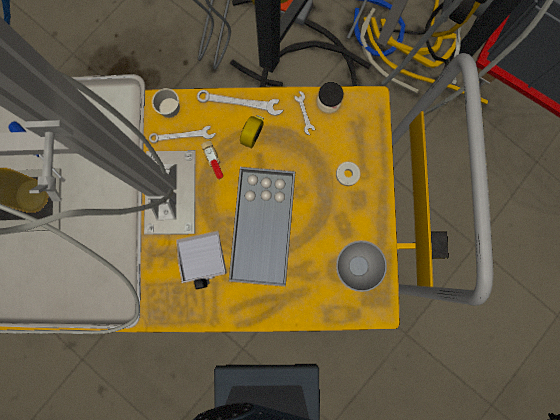

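View pics/side0.png

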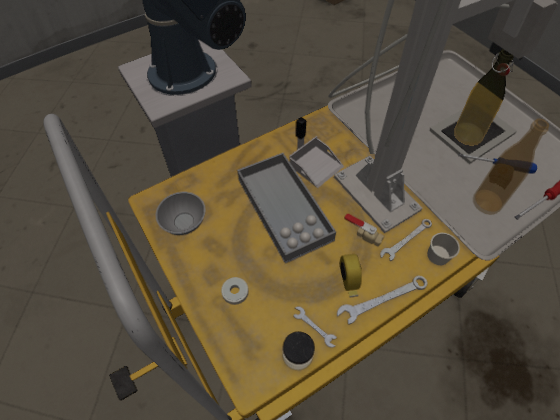

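The views show the tray (top: 235–295, 168–285) with six balls at its far end around (265,188). The scoop is left of it at (201,257), with the black grip at (201,284). The bowl is at (361,266), the brass valve at (212,161), and a leaning pole stands to the left at about (165,200).

```bash
cat >h.py <<'E'
import numpy as np,cv2
def und(m,uv):
    K=np.array([[m["fx"],0,m["cx"]],[0,m["fy"],m["cy"]],[0,0,1.]])
    return cv2.undistortPoints(np.asarray(uv,float).reshape(-1,1,2),K,np.array([m["k1"],0,0,0.])).reshape(-1,2)
def ray(m,uv):
    s=und(m,uv); R=np.array(m["R"]);t=np.array(m["t"])
    return -R.T@t, np.c_[s,np.ones(len(s))]@R
def plane(m,uv,z):
    c,d=ray(m,uv); return c+d*((z-c[2])/d[:,2])[:,None]
def tri(ma,ua,mb,ub):
    c1,d1=ray(ma,[ua]);c2,d2=ray(mb,[ub]);d1=d1[0];d2=d2[0]
    s=np.linalg.lstsq(np.c_[d1,-d2],c2-c1,rcond=None)[0]
    a=c1+s[0]*d1;b=c2+s[1]*d2; return (a+b)/2,np.linalg.norm(a-b)
def cloud(m,d):
    h,w=d.shape;u,v=np.meshgrid(np.arange(w),np.arange(h))
    c,r=ray(m,np.c_[u.ravel(),v.ravel()]); P=(c+r*d.reshape(-1,1)).reshape(h,w,3); P[d==0]=np.nan; return P
def box(m,mask): pass
E
python3 - <<'E'
from rig import robot
from h import *
np.set_printoptions(precision=4,suppress=True)
mt,ms=robot.camera_model("top"),robot.camera_model("side")
def win(P,u0,v0,u1,v1,lo,hi):
    Q=P[v0:v1,u0:u1].reshape(-1,3); return Q[(Q[:,2]>lo)&(Q[:,2]<hi)]
def rect(n,Q):
    (c,s,a)=cv2.minAreaRect(Q[:,:2].astype(np.float32)); print(n,len(Q),np.array(c),np.array(s),a,'z',np.median(Q[:,2]),Q[:,2].max())
Pt=cloud(mt,np.load("pics/top0.npy"));Ps=cloud(ms,np.load("pics/side0.npy"))
print("table z",np.nanmedian(Pt[200:220,310:320,2]),np.nanmedian(Ps[240:260,190:210,2]))
for n,P,w in(("top",Pt,(225,160,302,292)),("side",Ps,(228,145,340,265))):
    rect(n+" tray",win(P,*w,.033,.046))
for n,P,w in(("top",Pt,(330,235,392,297)),("side",Ps,(150,185,210,240))):
    Q=win(P,*w,.038,.05); c,r=cv2.minEnclosingCircle(Q[:,:2].astype(np.float32)); print(n,"bowl",np.array(c),r,Q[:,2].max())
for n,P,w in(("top",Pt,(172,228,230,295)),("side",Ps,(285,110,345,190))):
    rect(n+" scoop",win(P,*w,.005,.042)); Q=win(P,*w,.055,.14); rect(n+" grip",Q); print(Q.mean(0))
for n,P,w in(("top",Pt,(240,170,290,205)),("side",Ps,(275,210,328,255))):
    Q=win(P,*w,.009,.05)
bg={}
for n,m,w in(("top",mt,(240,170,290,205)),("side",ms,(275,208,325,250))):
    im=cv2.imread(f"pics/{n}0.png");u0,v0,u1,v1=w
    g=im[v0:v1,u0:u1].min(2); N,l,s,c=cv2.connectedComponentsWithStats((g>165).astype(np.uint8))
    k=[i for i in range(1,N) if s[i,4]>15]; print(n,s[k,4]); print(plane(m,c[k]+[u0,v0],.020))
# black grip centroids
for n,m,w in(("top",mt,(190,272,215,295)),("side",ms,(290,112,312,142))):
    im=cv2.imread(f"pics/{n}0.png");u0,v0,u1,v1=w
    y,x=np.nonzero(im[v0:v1,u0:u1].max(2)<45); print(n,len(x),x.min()+u0,x.max()+u0,y.min()+v0,y.max()+v0,x.mean()+u0,y.mean()+v0)
    bg[n]=(x.mean()+u0,y.mean()+v0)
print(tri(mt,bg["top"],ms,bg["side"]))
E
```

```text
table z -0.0003134842312697561 0.00011339898532536363
top tray 858 [ 0.5903 -0.0086] [0.1222 0.2483] 84.14868927001953 z 0.03968108066781073 0.04522950261544567
side tray 888 [0.5917 0.0218] [0.1837 0.2598] 84.15821075439453 z 0.03857059066248231 0.04315708041084865
top bowl [ 0.5    -0.2196] 0.054704662412405014 0.04948788034771412
side bowl [ 0.5029 -0.219 ] 0.05621154606342316 0.0486029899336613
top scoop 740 [0.5175 0.1276] [0.1301 0.1435] 89.78207397460938 z 0.011083834966914785 0.04197501357050504
top grip 120 [0.4693 0.116 ] [0.0198 0.0182] 10.342048645019531 z 0.115005431948971 0.12069812278411696
[0.4697 0.1141 0.1094]
side scoop 1203 [0.4878 0.1555] [0.1448 0.3003] 52.04931640625 z 0.01752745253903487 0.04163171335646576
side grip 218 [0.4713 0.1154] [0.0225 0.0198] 8.032156944274902 z 0.09487585008520039 0.11809282108515906
[0.4752 0.1133 0.0933]
top []Traceback (most recent call last):
  File "<stdin>", line 23, in <module>
  File "h.py", line 9, in plane
    c,d=ray(m,uv); return c+d*((z-c[2])/d[:,2])[:,None]
        ~~~^^^^^^
  File "h.py", line 6, in ray
    s=und(m,uv); R=np.array(m["R"]);t=np.array(m["t"])
  File "h.py", line 4, in und
    return cv2.undistortPoints(np.asarray(uv,float).reshape(-1,1,2),K,np.array([m["k1"],0,0,0.])).reshape(-1,2)
           ~~~~~~~~~~~~~~~~~~~^^^^^^^^^^^^^^^^^^^^^^^^^^^^^^^^^^^^^^^^^^^^^^^^^^^^^^^^^^^^^^^^^^^
cv2.error: OpenCV(4.12.0) /io/opencv/modules/calib3d/src/undistort.dispatch.cpp:347: error: (-215:Assertion failed) CV_IS_MAT(_src) && CV_IS_MAT(_dst) && (_src->rows == 1 || _src->cols == 1) && (_dst->rows == 1 || _dst->cols == 1) && _src->cols + _src->rows - 1 == _dst->rows + _dst->cols - 1 && (CV_MAT_TYPE(_src->type) == CV_32FC2 || CV_MAT_TYPE(_src->type) == CV_64FC2) && (CV_MAT_TYPE(_dst->type) == CV_32FC2 || CV_MAT_TYPE(_dst->type) == CV_64FC2) in function 'cvUndistortPointsInternal'
```

```bash
cat >>h.py <<'E'
from scipy.spatial.transform import Rotation as Ro
def pose(o):
    return np.array(o["position"]),Ro.from_quat(o["tool_rot"])
def go(o,xyz,yaw,back=0):
    """rows-total shift in present tool axes and rotation vector (deg, present tool axes) to tool-down pose with tool x at yaw deg, tilted back deg (lip up)"""
    p,R=pose(o); T=Ro.from_euler("z",yaw,degrees=True)*Ro.from_euler("y",-back,degrees=True)*Ro.from_euler("x",180,degrees=True)
    print("t",o["time"],"pos",p,"yaw",R.as_matrix()[:2,0]@[1,0],np.degrees(np.arctan2(*R.as_matrix()[1::-1,0])),"width",o["grip_width"],"F",o["ft_force"])
    print("shift",R.inv().apply(np.array(xyz)-p),"turn",np.degrees((R.inv()*T).as_rotvec()))
E
python3 - <<'E'
from rig import robot
from h import *
np.set_printoptions(precision=4,suppress=True)
mt,ms=robot.camera_model("top"),robot.camera_model("side")
Pt=cloud(mt,np.load("pics/top0.npy"));Ps=cloud(ms,np.load("pics/side0.npy"))
A=np.concatenate([Pt.reshape(-1,3),Ps.reshape(-1,3)])
for lo in (.05,.15,.25,.35,.5):
    q=A[(A[:,2]>lo)&(A[:,2]<lo+.05)&(A[:,0]>.3)&(A[:,0]<.9)&(A[:,1]>-.1)&(A[:,1]<.5)]; print(lo,len(q),len(q) and np.c_[np.percentile(q,2,axis=0),np.percentile(q,98,axis=0)].ravel())
Q=Pt[233:283,175:230].reshape(-1,3)
for lo,hi in((.001,.04),(.015,.04)):
    q=Q[(Q[:,2]>lo)&(Q[:,2]<hi)]; c,s,a=cv2.minAreaRect(q[:,:2].astype(np.float32)); print(np.array(c),s,a)
# triangulate grip top: tops from masks
b={}
for n,m,w in(("top",mt,(190,272,215,295)),("side",ms,(290,112,312,142))):
    im=cv2.imread(f"pics/{n}0.png");u0,v0,u1,v1=w
    y,x=np.nonzero(im[v0:v1,u0:u1].max(2)<45); b[n]=(x.mean()+u0,y.mean()+v0); print(n,len(x),b[n])
print(tri(mt,b["top"],ms,b["side"]))
im=cv2.imread("pics/top0.png"); c=cv2.HoughCircles(cv2.resize(im[165:210,238:292],None,fx=6,fy=6,interpolation=cv2.INTER_CUBIC)[:,:,1],cv2.HOUGH_GRADIENT,1,45,param1=80,param2=20,minRadius=25,maxRadius=45)
if c is not None: print(plane(mt,(c[0][:,:2]+.5)/6-.5+[238,165],.02),c[0][:,2]/6)
go(robot.get_obs(),[.43,.11,.25],8)
E
```

```text
0.05 3052 [0.3951 0.8711 0.0013 0.4947 0.0505 0.0987]
0.15 2861 [0.464  0.8663 0.1632 0.4971 0.1513 0.199 ]
0.25 1886 [0.5132 0.8494 0.1646 0.498  0.2509 0.2992]
0.35 2961 [0.5785 0.7081 0.1654 0.4877 0.3511 0.3988]
0.5 1333 [0.5388 0.7033 0.1735 0.29   0.5009 0.5488]
[0.5237 0.125 ] (0.12444983422756195, 0.1091437041759491) 89.80558776855469
[0.5235 0.1198] (0.11503216624259949, 0.10712014138698578) 89.26535034179688
top 80 (np.float64(200.975), np.float64(282.7))
side 186 (np.float64(300.48924731182797), np.float64(127.85483870967742))
(array([0.4701, 0.1165, 0.0898]), np.float64(0.002259943338266439))
[[ 0.6859 -0.0167  0.02  ]] [4.5833]
t 0.1 pos [ 0.2269 -0.5816  0.2217] yaw 0.9316708005561541 21.303213844890582 width 0.08703574792026858 F [-0.2613  0.7098  1.2902]
shift [ 0.4405 -0.5706 -0.0271] turn [-0.1127 -0.0058 13.3032]
```

```bash
python3 - <<'E'
from rig import robot
from h import *
np.set_printoptions(precision=3,suppress=True)
A=np.concatenate([cloud(robot.camera_model(n),np.load(f"pics/{n}0.npy")).reshape(-1,3) for n in("top","side")])
for lo in (.12,.15,.2,.25,.3,.4):
    q=A[(A[:,2]>lo)&(A[:,2]<lo+.05)&(A[:,0]>.3)&(A[:,0]<.9)&(A[:,1]>-.1)&(A[:,1]<.3)]; print(lo,len(q),np.c_[np.percentile(q,1,axis=0),np.percentile(q,99,axis=0)].ravel())
E
```

```text
0.12 855 [0.431 0.696 0.163 0.238 0.12  0.17 ]
0.15 1007 [0.452 0.696 0.16  0.239 0.15  0.2  ]
0.2 1317 [0.479 0.697 0.16  0.258 0.201 0.25 ]
0.25 1579 [0.509 0.697 0.164 0.289 0.25  0.299]
0.3 1593 [0.539 0.701 0.164 0.298 0.301 0.35 ]
0.4 2260 [0.571 0.706 0.167 0.293 0.401 0.45 ]
```

Emit:
drive_tool(
  series=[
    [0.042,-0.055,-0.002,0,0,1.5,1],
    [0.042,-0.054,-0.002,0,0,1.5,1],
    [0.042,-0.053,-0.002,0,0,1.5,1],
    [0.042,-0.052,-0.002,0,0,1.5,1],
    [0.042,-0.05,-0.002,0,0,1.5,1],
  ],
  squeeze=50,
)

```text
time: 0.72
position: [0.3351, -0.2875, 0.2317]
tool_rot: [0.993, 0.119, 0.0, -0.0]
ft_force: [2.1, -0.7, 0.5]
grip_width: 0.0869
```

```bash
python3 - <<'E'
from rig import robot
from h import *
np.set_printoptions(precision=3,suppress=True)
for n in("top","side"):
    P=cloud(robot.camera_model(n),np.load(f"pics/{n}0.npy"))
    for lo in(.12,.16,.2,.24):
        M=(P[...,2]>lo)&(P[...,2]<lo+.04)&(P[...,0]>.3)&(P[...,0]<.57)&(P[...,1]>.05)&(P[...,1]<.3)
        v,u=np.nonzero(M); print(n,lo,len(v), len(v) and (u.min(),u.max(),v.min(),v.max(),P[M].min(0),P[M].max(0)))
p,d=robot.camera("wrist"); cv2.imwrite("pics/w1.png",p)
t=cv2.imread("pics/top0.png")[130:300,100:310]; s=cv2.imread("pics/side0.png")[90:260,270:480]
cv2.imwrite("pics/crop.png",cv2.resize(np.hstack([t,s]),None,fx=1.9,fy=1.9))
go(robot.get_obs(),[.43,.10,.25],8)
E
```

```text
top 0.12 53 (np.int64(133), np.int64(199), np.int64(287), np.int64(305), array([0.427, 0.115, 0.121]), array([0.462, 0.242, 0.159]))
top 0.16 64 (np.int64(124), np.int64(135), np.int64(278), np.int64(293), array([0.452, 0.232, 0.16 ]), array([0.481, 0.242, 0.199]))
top 0.2 90 (np.int64(109), np.int64(126), np.int64(265), np.int64(282), array([0.474, 0.238, 0.2  ]), array([0.504, 0.258, 0.239]))
top 0.24 119 (np.int64(89), np.int64(112), np.int64(251), np.int64(268), array([0.499, 0.251, 0.24 ]), array([0.527, 0.28 , 0.28 ]))
side 0.12 35 (np.int64(332), np.int64(340), np.int64(84), np.int64(92), array([0.432, 0.232, 0.12 ]), array([0.459, 0.238, 0.16 ]))
side 0.16 48 (np.int64(339), np.int64(351), np.int64(74), np.int64(85), array([0.456, 0.233, 0.161]), array([0.484, 0.242, 0.2  ]))
side 0.2 69 (np.int64(349), np.int64(366), np.int64(64), np.int64(75), array([0.48 , 0.237, 0.2  ]), array([0.509, 0.257, 0.24 ]))
side 0.24 56 (np.int64(364), np.int64(385), np.int64(51), np.int64(64), array([0.502, 0.252, 0.241]), array([0.533, 0.281, 0.279]))
t 0.775 pos [ 0.336 -0.279  0.231] yaw 0.9707075638523026 13.901835367937133 width 0.08699362172899763 F [ 0.363  5.628 -0.828]
shift [ 0.182 -0.345 -0.015] turn [-0.524 -0.064  5.902]
```

View pics/crop.png

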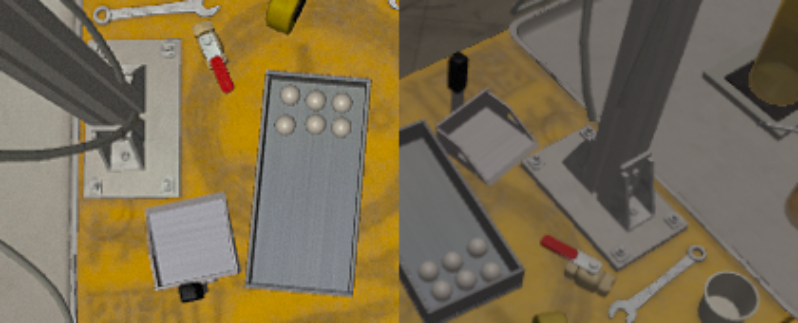

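The left crop shows the scoop at yaw of about +8° from its sides (157,287)-(147,210). A cable runs at y ≥ 0.232 and the post at x ≥ 0.57, so the gripper with its jaws across the scoop clears both.

Emit:
drive_tool(
  series=[
    [0.034,-0.06,-0.003,0,0,1,1],
    [0.034,-0.06,-0.003,0,0,1,1],
    [0.034,-0.06,-0.003,0,0,1,1],
    [0.034,-0.06,-0.003,0,0,1,1],
    [0.03,-0.06,-0.003,0,0,1,1],
  ],
)

```text
time: 1.4
position: [0.4274, 0.0104, 0.2456]
tool_rot: [0.997, 0.076, 0.0, 0.0]
ft_force: [1.4, -1.2, -0.9]
grip_width: 0.087
```

```bash
python3 - <<'E'
from rig import robot
from h import *
np.set_printoptions(precision=4,suppress=True)
robot.camera("wrist");robot.camera("wrist")
m=robot.camera_model("wrist");p,d=robot.camera("wrist"); cv2.imwrite("pics/w2.png",p); np.save("pics/w2.npy",d); np.savez("pics/w2m.npz",**m)
print(-np.array(m["R"]).T@m["t"],np.array(m["R"])[2])
go(robot.get_obs(),[.47,.116,.20],8)
P=cloud(m,d);Q=P.reshape(-1,3);Q=Q[(Q[:,1]>.04)&(Q[:,1]<.2)&(Q[:,0]<.6)&(Q[:,0]>.42)]
g=Q[(Q[:,2]>.06)&(Q[:,2]<.125)]; print(len(g), len(g) and cv2.minAreaRect(g[:,:2].astype(np.float32)),len(g) and g[:,2].max())
E
```

```text
[0.492  0.0248 0.4073] [-0.2388 -0.0369 -0.9704]
t 1.55 pos [0.4269 0.0116 0.2454] yaw 0.9870272262566742 9.238977902864145 width 0.08699221464094141 F [ 0.478  -0.5679 -0.7793]
shift [ 0.0593 -0.0962  0.0454] turn [-0.0082  0.0173  1.239 ]
714 ((0.4687315821647644, 0.11630577594041824), (0.01932581327855587, 0.020768649876117706), 11.702396392822266) 0.11731980794596786
```

View pics/w2.png

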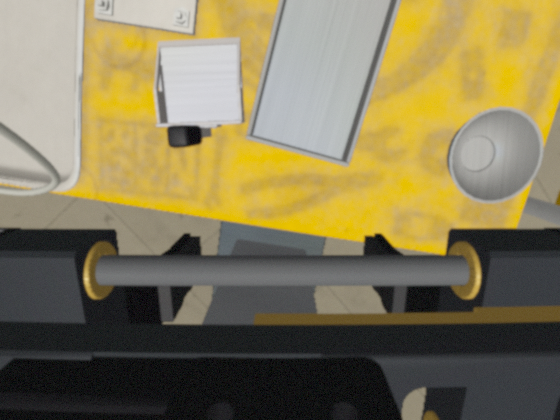

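```bash
python3 - <<'E'
from h import *
np.set_printoptions(precision=4,suppress=True)
m=np.load("pics/w2m.npz");P=cloud(m,np.load("pics/w2.npy"));Q=P[30:135,150:250].reshape(-1,3)
for lo,hi in((.002,.04),(.0015,.006),(.03,.04)):
    q=Q[(Q[:,2]>lo)&(Q[:,2]<hi)]; c,s,a=cv2.minAreaRect(q[:,:2].astype(np.float32)); print(len(q),np.array(c),s,a)
    if lo==.03: print(np.degrees(np.arctan2(*(np.linalg.svd(q[:,:2]-q[:,:2].mean(0))[2][0][::-1]))))
P=plane(m,[[160,40],[240,38]],.01);print(P,np.degrees(np.arctan2(*(P[1]-P[0])[:2]))) 
P=plane(m,[[157,127],[243,122]],.036);print(P)
# tray from wrist view
M=cloud(m,np.load("pics/w2.npy"))[0:170,240:410].reshape(-1,3);q=M[(M[:,2]>.036)&(M[:,2]<.044)];print(cv2.minAreaRect(q[:,:2].astype(np.float32)),q[:,2].max())
E
```

```text
4720 [0.5267 0.1236] (0.11963175982236862, 0.10675264149904251) 10.71990966796875
4671 [0.5278 0.1292] (0.1107272207736969, 0.1129474937915802) 0.742771327495575
536 [0.4964 0.1172] (0.056271474808454514, 0.1058715283870697) 9.931313514709473
-81.46234179524261
[[0.5648 0.1784 0.01  ]
 [0.5808 0.0884 0.01  ]] 169.92181634423386
[[0.4689 0.1643 0.036 ]
 [0.4896 0.0693 0.036 ]]
((0.5555928945541382, -0.0004810914397239685), (0.13230930268764496, 0.17922253906726837), 83.98249816894531) 0.04218410035584724
```

Emit:
drive_tool(
  series=[
    [0.018,-0.03,0.015,0,0,0,1],
    [0.018,-0.03,0.015,0,0,0,1],
    [0.018,-0.028,0.015,0,0,0,1],
    [0,-0.005,0,0,0,0,1],
  ],
)

```text
time: 2.05
position: [0.4659, 0.1084, 0.1992]
tool_rot: [0.997, 0.077, -0.001, 0.0]
ft_force: [-0.7, 0.4, -0.5]
grip_width: 0.0869
```

Emit:
drive_tool(
  series=[
    [0.004,-0.004,0.02,0,0,-1,1],
    [0,0,0.02,0,0,0,1],
    [0,0,0.015,0,0,0,1],
    [0,0,0,0,0,0,1],
  ],
)

```text
time: 2.55
position: [0.4683, 0.1116, 0.145]
tool_rot: [0.996, 0.084, -0.002, 0.0]
ft_force: [-0.3, -0.1, -0.9]
grip_width: 0.0869
```

```bash
python3 - <<'E'
from rig import robot
from h import *
np.set_printoptions(precision=4,suppress=True)
go(robot.get_obs(),[.469,.1163,.073],10)
E
```

```text
t 2.55 pos [0.4683 0.1116 0.145 ] yaw 0.9857241841986796 9.691419739983566 width 0.0869245396419198 F [-0.2504 -0.1343 -0.8939]
shift [ 0.0017 -0.0045  0.072 ] turn [ 0.0023  0.1732 -0.3086]
```

Emit:
drive_tool(
  series=[
    [0.002,-0.005,0.024,0,0,-0.3,1],
    [0,0,0.024,0,0,0,1],
    [0,0,0.024,0,0,0,1],
    [0,0,0,0,0,0,1],
  ],
)

```text
time: 3.05
position: [0.4698, 0.1177, 0.0731]
tool_rot: [0.996, 0.088, -0.001, 0.0]
ft_force: [-0.5, -0.6, -0.5]
grip_width: 0.0871
```

```bash
python3 - <<'E'
from rig import robot
from h import *
np.set_printoptions(precision=4,suppress=True)
go(robot.get_obs(),[.469,.1163,.073],10)
E
```

```text
t 3.05 pos [0.4698 0.1177 0.0731] yaw 0.9846828356671546 10.040088166872055 width 0.087074735428074 F [-0.5144 -0.5712 -0.4962]
shift [-0.001   0.0013  0.0001] turn [-0.0104  0.1456  0.0401]
```

Emit:
drive_tool(
  series=[
    [-0.001,0.001,0,0,0,0,0.5],
    [0,0,0,0,0,0,0],
    [0,0,0,0,0,0,0],
    [0,0,0,0,0,0,0],
    [0,0,0,0,0,0,0],
  ],
  squeeze=55,
)

```text
time: 3.68
position: [0.4697, 0.1176, 0.0736]
tool_rot: [0.996, 0.088, 0.0, 0.0]
ft_force: [1.0, -0.0, 0.3]
grip_width: 0.0447
```

Emit:
drive_tool(
  series=[
    [0,0,0,0,0,0,0],
    [0,0,-0.01,0,0,0,0],
    [0,0,-0.03,0,0,0,0],
    [0,0,-0.03,0,0,0,0],
    [0,0,0,0,0,0,0],
  ],
)

```text
time: 4.3
position: [0.4712, 0.1177, 0.1455]
tool_rot: [0.996, 0.088, 0.003, 0.0]
ft_force: [0.3, 1.3, -2.4]
grip_width: 0.0198
```

```bash
cat >>h.py <<'E'
def scoop_grip(): pass
TC=np.array([.590,-.0086]); TY=-5.9
E
python3 - <<'E'
from rig import robot
from h import *
np.set_printoptions(precision=4,suppress=True)
o=robot.get_obs()
r=np.radians(-5.9);ex=np.array([np.cos(r),np.sin(r)])
P=TC+(-.047-.056)*ex; print("grip target",P)
go(o,[*P,.15],-5.9)
p,d=robot.camera("side"); cv2.imwrite("pics/s3.png",p)
m=robot.camera_model("wrist");w,d=robot.camera("wrist"); np.save("pics/w3.npy",d); np.savez("pics/w3m.npz",**m)
cv2.imwrite("pics/c3.png",np.hstack([cv2.resize(p[80:290,180:460],(560,420)),cv2.resize(w,(240,420)) ]))
cv2.imwrite("pics/c3.png",np.hstack([p[60:270,200:400],w[:210,60:460]]))
# scoop floor plane in tool frame from wrist depth
pp,R=pose(o);Q=R.inv().apply(cloud(m,d).reshape(-1,3)-pp)
q=Q[(Q[:,0]>.02)&(Q[:,0]<.09)&(abs(Q[:,1])<.035)&(Q[:,2]>.05)&(Q[:,2]<.09)]
for _ in range(3):
    A=np.c_[q[:,:2],np.ones(len(q))];k=np.linalg.lstsq(A,q[:,2],rcond=None)[0];e=abs(q[:,2]-A@k);q=q[e<2.5*np.median(e)+1e-4]
print("floor plane z=ax+by+c",k,len(q),np.degrees(np.arctan(k[:2])))
E
```

```text
grip target [0.4875 0.002 ]
t 4.3 pos [0.4712 0.1177 0.1455] yaw 0.9844565569524951 10.110788816376761 width 0.01979610433479972 F [ 0.2545  1.2781 -2.4292]
shift [-0.0042  0.1168 -0.0044] turn [ 0.0053 -0.3057 16.0106]
floor plane z=ax+by+c [0. 0. 0.] 0 [0. 0.]
  return _methods._mean(a, axis=axis, dtype=dtype,
  ret = ret.dtype.type(ret / rcount)
```

View pics/c3.png

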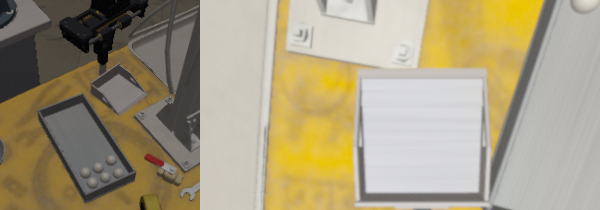

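```bash
cat >>h.py <<'E'
def scoopfit(m,d,o,win=(228,85,338,185)):
    p,R=pose(o);P=R.inv().apply(cloud(m,d).reshape(-1,3)-p).reshape(*d.shape,3)
    u0,v0,u1,v1=win;q=P[v0:v1,u0:u1].reshape(-1,3);q=q[np.isfinite(q[:,2])]
    q=q[abs(q[:,2]-np.median(q[:,2]))<.01]
    for _ in range(3):
        A=np.c_[q[:,:2],np.ones(len(q))];k=np.linalg.lstsq(A,q[:,2],rcond=None)[0];e=abs(q[:,2]-A@k);q=q[e<2.5*np.median(e)+1e-4]
    print("floor z=ax+by+c (tool)",k,len(q),"deg",np.degrees(np.arctan(k[:2])),"centre",q.mean(0))
    return P
E
python3 - <<'E'
from rig import robot
from h import *
np.set_printoptions(precision=4,suppress=True)
m=np.load("pics/w3m.npz");d=np.load("pics/w3.npy");o=robot.get_obs();P=scoopfit(m,d,o)
# outlines in tool axes: back wall top row and walls
q=P[60:215,190:370].reshape(-1,3);z=np.median(P[85:185,228:338,2]);w=q[(q[:,2]<z+.006)&(q[:,2]>z-.04)]
print(cv2.minAreaRect(w[:,:2].astype(np.float32)),w[:,2].min())
w=P[:,:,:][(P[...,2]<z-.024)&(P[...,2]>z-.04)&(P[...,0]>-.02)&(P[...,0]<.1)&(abs(P[...,1])<.06)];print(len(w),cv2.minAreaRect(w[:,:2].astype(np.float32)))
E
```

```text
floor z=ax+by+c (tool) [-0.007   0.0009  0.0944] 9937 deg [-0.4003  0.0494] centre [0.0597 0.0001 0.0939]Traceback (most recent call last):
  File "<stdin>", line 7, in <module>
    return umr_minimum(a, axis, None, out, keepdims, initial, where)
ValueError: zero-size array to reduction operation minimum which has no identity
```

The jaws closed late, after the lift had begun: the underside is 96 mm below the TCP instead of 73. I'll set the scoop down and take it lower.

Emit:
drive_tool(
  series=[
    [0,0,0.02,0,0,0,0],
    [0,0,0.02,0,0,0,0],
    [0,0,0.007,0,0,0,0],
    [0,0,0.001,0,0,0,0],
    [0,0,0,0,0,0,0],
  ],
)

```text
time: 5.03
position: [0.4673, 0.1175, 0.097]
tool_rot: [0.996, 0.088, -0.002, 0.0]
ft_force: [-7.5, -0.9, 22.2]
grip_width: 0.0199
```

Emit:
drive_tool(
  series=[
    [0,0,-0.001,0,0,0,0],
    [0,0,0,0,0,0,0.35],
    [0,0,0,0,0,0,0.35],
    [0,0,0,0,0,0,0.35],
  ],
)

```text
time: 5.52
position: [0.4697, 0.1176, 0.0961]
tool_rot: [0.996, 0.088, -0.0, -0.0]
ft_force: [-0.6, 0.6, 0.1]
grip_width: 0.0296
```

Emit:
drive_tool(
  series=[
    [0,0,0.012,0,0,0,0.35],
    [0,0,0.012,0,0,0,0.35],
    [0,0,0,0,0,0,0.35],
  ],
)

```text
time: 5.9
position: [0.4685, 0.1175, 0.071]
tool_rot: [0.996, 0.088, -0.002, -0.0]
ft_force: [0.1, -0.1, -0.4]
grip_width: 0.0306
```

Emit:
drive_tool(
  series=[
    [0,0,0,0,0,0,0],
    [0,0,0,0,0,0,0],
    [0,0,0,0,0,0,0],
    [0,0,0,0,0,0,0],
  ],
  squeeze=58,
)

```text
time: 6.4
position: [0.4695, 0.1176, 0.0725]
tool_rot: [0.996, 0.088, -0.0, -0.0]
ft_force: [-0.3, -0.1, -1.5]
grip_width: 0.0196
```

Emit:
drive_tool(
  series=[
    [0,0,-0.02,0,0,0,0],
    [0,0,-0.03,0,0,0,0],
    [0,0,-0.025,0,0,0,0],
    [0,0,0,0,0,0,0],
  ],
)

```text
time: 6.9
position: [0.471, 0.1176, 0.149]
tool_rot: [0.996, 0.088, 0.002, 0.0]
ft_force: [0.1, 0.5, -2.0]
grip_width: 0.0194
```

```bash
python3 - <<'E'
from rig import robot
from h import *
np.set_printoptions(precision=4,suppress=True)
r=np.radians(-5.9);ex=np.array([np.cos(r),np.sin(r)])
P=TC+(-.047-.056)*ex
o=robot.get_obs();go(o,[*P,.146],-5.9)
m=robot.camera_model("wrist");w,d=robot.camera("wrist");P=scoopfit(m,d,o)
z=np.nanmedian(P[85:185,228:338,2]);q=P[85:200,180:380].reshape(-1,3)
w=q[(q[:,2]<z-.006)&(q[:,2]>z-.04)];print(z,len(w),cv2.minAreaRect(w[:,:2].astype(np.float32)),w[:,2].min())
E
```

```text
t 6.9 pos [0.471  0.1176 0.149 ] yaw 0.984470193721645 10.107354392048261 width 0.0193715198517134 F [ 0.0649  0.5386 -2.0465]
shift [-0.004   0.1168  0.003 ] turn [ 0.0047 -0.2684 16.0072]
floor z=ax+by+c (tool) [-0.0008  0.0006  0.0706] 9975 deg [-0.0444  0.0327] centre [ 0.0594 -0.      0.0706]
0.07057825480294395 2102 ((0.05360574275255203, -0.00046136975288391113), (0.07737283408641815, 0.09694742411375046), 0.03948609530925751) 0.039473792790350945
```

Emit:
drive_tool(
  series=[
    [0,0.035,0,0,0,4,0],
    [0,0.035,0,0,0,4,0],
    [0,0.03,0,0,0,4,0],
    [0,0.01,0,0,0,4,0],
    [0,0,0,0,0,0,0],
  ],
)

```text
time: 7.58
position: [0.4793, 0.0078, 0.1461]
tool_rot: [0.999, -0.052, -0.001, -0.0]
ft_force: [0.6, 0.3, -1.3]
grip_width: 0.0192
```

```bash
python3 - <<'E'
from rig import robot
from h import *
np.set_printoptions(precision=4,suppress=True)
r=np.radians(-5.9);ex=np.array([np.cos(r),np.sin(r)])
P=TC+(-.047-.056)*ex
o=robot.get_obs();go(o,[*P,.130],-5.9)
m=robot.camera_model("wrist");w,d=robot.camera("wrist");cv2.imwrite("pics/w4.png",w[:260])
Q=cloud(m,d); q=Q[:,:].reshape(-1,3);q=q[(q[:,2]>.034)&(q[:,2]<.046)&(abs(q[:,0]-.6)<.15)&(abs(q[:,1]+.01)<.085)]
print(len(q),cv2.minAreaRect(q[:,:2].astype(np.float32)),np.median(q[:,2]))
ey=np.array([-ex[1],ex[0]]);t=(q[:,:2]-TC)@np.c_[ex,ey];
print("side wall y:",[np.round(np.percentile(t[s,1],[2,50,98]),4) for s in((t[:,1]<-.05)&(abs(t[:,0])<.1),(t[:,1]>.05)&(abs(t[:,0])<.1))],"far",np.percentile(t[(t[:,0]>.1)&(abs(t[:,1])<.05),0],[2,50,98]))
b=Q.reshape(-1,3);b=b[(b[:,2]>.029)&(b[:,2]<.034)];t=(b[:,:2]-TC)@np.c_[ex,ey];t=t[(abs(t[:,1])<.05)&(t[:,0]>.03)&(t[:,0]<.115)]
print("ball tops x range",len(t),t.min(0) if len(t) else 0,t.max(0) if len(t) else 0)
E
```

```text
t 7.575 pos [0.4793 0.0078 0.1461] yaw 0.9945908190716246 -5.959663922240812 width 0.019243002490043355 F [ 0.5518  0.2607 -1.3419]
shift [0.0088 0.0049 0.0161] turn [-0.0235  0.1708 -0.0597]
1726 ((0.5517650246620178, -0.0050375014543533325), (0.12249613553285599, 0.1693727821111679), 84.18624877929688) 0.038906450816842325Traceback (most recent call last):
  File "<stdin>", line 11, in <module>
    return _quantile_unchecked(
        a, q, axis, out, overwrite_input, method, keepdims, weights)
    return _ureduce(a,
                    func=_quantile_ureduce_func,
    ...<5 lines>...
                    overwrite_input=overwrite_input,
                    method=method)
    r = func(a, **kwargs)
    result = _quantile(arr,
                       quantiles=q,
    ...<2 lines>...
                       out=out,
                       weights=wgt)
    slices_having_nans = np.isnan(arr[-1, ...])
                                  ~~~^^^^^^^^^
IndexError: index -1 is out of bounds for axis 0 with size 0
```

View pics/w4.png

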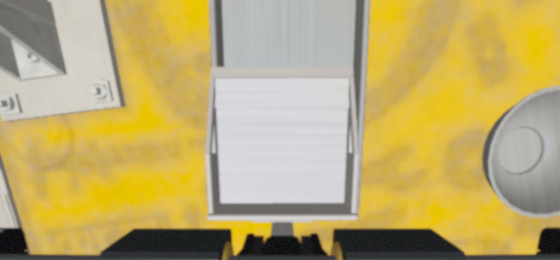

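Emit:
drive_tool(
  series=[
    [0.009,0.005,0,0,0,0,0],
    [0,0,0.015,0,0,0,0],
    [0,0,0.015,0,0,0,0],
    [0,0,0.015,0,0,0,0],
    [0,0,0.008,0,0,0,0],
  ],
)

```text
time: 8.25
position: [0.489, 0.0028, 0.0937]
tool_rot: [0.999, -0.051, -0.0, -0.0]
ft_force: [0.7, -0.3, -1.8]
grip_width: 0.0196
```

Emit:
drive_tool(
  series=[
    [0,0,0,0,0,0,0],
  ],
)

```text
time: 8.38
position: [0.4887, 0.0027, 0.094]
tool_rot: [0.999, -0.051, -0.0, -0.0]
ft_force: [-0.1, 0.4, -2.0]
grip_width: 0.0198
```

Emit:
drive_tool(
  series=[
    [0,0,0.008,0,0,0,0],
    [0,0,0.003,0,0,0,0],
    [0,0,0.001,0,0,0,0],
    [0,0,0,0,0,0,0],
  ],
)

```text
time: 8.88
position: [0.4888, 0.0024, 0.0825]
tool_rot: [0.999, -0.051, 0.0, 0.0]
ft_force: [0.1, 0.4, -2.7]
grip_width: 0.0197
```

Emit:
drive_tool(
  series=[
    [0,0,0.001,0,0,0,0],
    [0,0,0.0003,0,0,0,0],
    [0,0,0,0,0,0,0],
  ],
)

```text
time: 9.25
position: [0.4887, 0.0024, 0.0812]
tool_rot: [0.999, -0.051, 0.0, 0.0]
ft_force: [-0.4, 0.4, -2.3]
grip_width: 0.0198
```

```bash
python3 - <<'E'
from rig import robot
from h import *
np.set_printoptions(precision=4,suppress=True)
r=np.radians(-5.9);ex=np.array([np.cos(r),np.sin(r)])
P=TC+(.12-.052-.056)*ex
print(P);o=robot.get_obs();go(o,[*P,.0811],-5.9)
m=robot.camera_model("wrist");w,d=robot.camera("wrist");P=scoopfit(m,d,o)
E
```

```text
[ 0.6019 -0.0098]
t 9.25 pos [0.4887 0.0024 0.0812] yaw 0.9947028522572817 -5.899978241058281 width 0.01977389553356009 F [-0.383   0.3731 -2.2685]
shift [0.1139 0.0006 0.0001] turn [-0.0002 -0.0051  0.    ]
floor z=ax+by+c (tool) [-0.0008  0.0006  0.0707] 9843 deg [-0.045   0.0348] centre [0.0593 0.0001 0.0706]
```

Emit:
drive_tool(
  series=[
    [0,0,0.0004,0,0,0,0],
    [0.012,0,0,0,0,0,0],
    [0.012,0,0,0,0,0,0],
    [0.01,0,0,0,0,0,0],
    [0.01,0,0,0,0,0,0],
  ],
)

```text
time: 9.93
position: [0.5334, -0.0022, 0.0806]
tool_rot: [0.999, -0.051, 0.0, 0.0]
ft_force: [-0.4, -0.5, -1.2]
grip_width: 0.0193
```

Emit:
drive_tool(
  series=[
    [0.009,0,0,0,0,0,0],
    [0.009,0,0,0,0,0,0],
    [0.009,0,0,0,0,0,0],
    [0.009,0,0,0,0,0,0],
    [0.008,0,0,0,0,0,0],
  ],
)

```text
time: 10.55
position: [0.5766, -0.0066, 0.0807]
tool_rot: [0.999, -0.051, -0.0, -0.0]
ft_force: [0.8, 0.7, -1.4]
grip_width: 0.0195
```

Emit:
drive_tool(
  series=[
    [0.008,0,0,0,0,0,0],
    [0.006,0,0,0,0,0,0],
    [0.004,0,0,0,0,0,0],
    [0,0,0,0,0,0,0],
  ],
)

```text
time: 11.05
position: [0.5944, -0.0084, 0.0806]
tool_rot: [0.999, -0.051, 0.0, -0.0]
ft_force: [-1.2, 0.1, -1.4]
grip_width: 0.0193
```

```bash
python3 - <<'E'
from rig import robot
from h import *
np.set_printoptions(precision=4,suppress=True)
o=robot.get_obs();go(o,[.6019,-.0098,.0811],-5.9)
m=robot.camera_model("wrist");w,d=robot.camera("wrist")
t,_=robot.camera("top")
cv2.imwrite("pics/c5.png",np.hstack([cv2.resize(w[:240,130:450],(480,360)),cv2.resize(t[150:240,220:300],(320,360))]))
E
```

```text
t 11.05 pos [ 0.5944 -0.0084  0.0806] yaw 0.9947069447494191 -5.897631626880976 width 0.019329222141937226 F [-1.1525  0.1464 -1.4305]
shift [ 0.0076  0.0006 -0.0005] turn [-0.0036 -0.0282  0.0024]
```

View pics/c5.png

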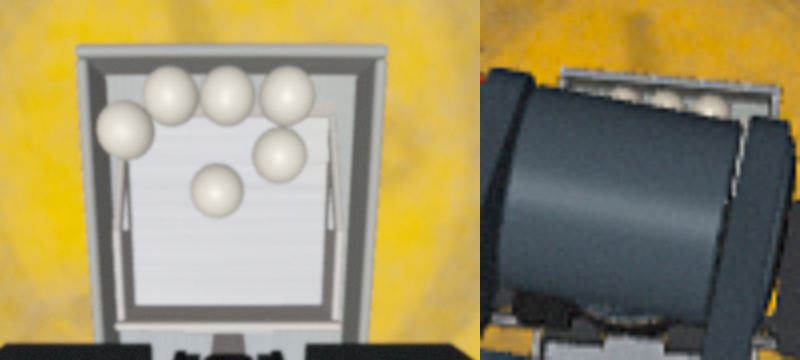

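Wrist crop: two balls are in the pan, at (217,190) and (280,155). Three lie against the far wall ahead of the lip (v≈95), and one is in the left corner at (125,130). I'll keep advancing gently.

Emit:
drive_tool(
  series=[
    [0.003,0,0,0,0,0,0],
    [0.003,0,0,0,0,0,0],
    [0.002,0,0,0,0,0,0],
    [0,0,0,0,0,0,0],
  ],
)

```text
time: 11.65
position: [0.6028, -0.0095, 0.0807]
tool_rot: [0.999, -0.052, 0.001, 0.0]
ft_force: [-1.0, 0.2, -2.8]
grip_width: 0.02
```

Emit:
drive_tool(
  series=[
    [0.002,0,0,0,0,0,0],
    [0.002,0,0,0,0,0,0],
    [0,0,0,0,0,0,0],
  ],
)

```text
time: 12.02
position: [0.6055, -0.0096, 0.0808]
tool_rot: [0.999, -0.051, -0.001, -0.0]
ft_force: [-2.6, 0.5, -0.8]
grip_width: 0.0196
```

```bash
python3 - <<'E'
from rig import robot
from h import *
o=robot.get_obs();go(o,[.6019,-.0098,.0811],-5.9)
w,d=robot.camera("wrist")
cv2.imwrite("pics/w6.png",cv2.resize(w[:240,130:450],(640,480)))
E
```

```text
t 12.025 pos [ 0.60554663 -0.00958294  0.08077696] yaw 0.9947073003332784 -5.897022369231828 width 0.019564506101458094 F [-2.55874179  0.52399418 -0.76199335]
shift [-0.00360545  0.00059055 -0.00031834] turn [-0.00342076  0.07523342  0.00297538]
```

View pics/w6.png

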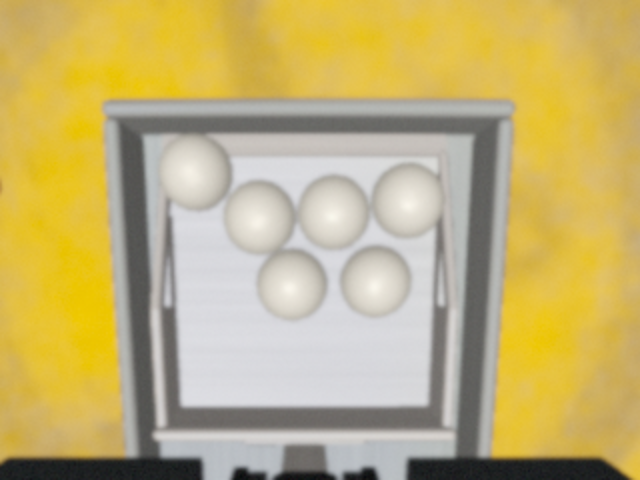

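Five balls sit in the pan behind the ridge. The sixth, at (195,170), is at the left front corner. I'll tilt the lip up beside the wall so everything rolls back.

Emit:
drive_tool(
  series=[
    [-0.002,0,-0.001,0,2,0,0],
    [-0.0025,0,0,0,2,0,0],
    [-0.0025,0,0,0,2,0,0],
    [-0.0025,0,0,0,2,0,0],
    [0,0,0,0,0,0,0],
  ],
)

```text
time: 12.7
position: [0.596, -0.0086, 0.0811]
tool_rot: [0.996, -0.051, 0.069, 0.004]
ft_force: [0.8, -0.2, -2.6]
grip_width: 0.0194
```

```bash
python3 - <<'E'
from rig import robot
from h import *
o=robot.get_obs();go(o,[.6019,-.0098,.0811],-5.9)
w,d=robot.camera("wrist")
cv2.imwrite("pics/w7.png",cv2.resize(w[:240,130:450],(640,480)))
E
```

```text
t 12.7 pos [ 0.59599106 -0.00858428  0.08113281] yaw 0.9851435615391128 -5.900504824590456 width 0.019406440412727047 F [ 0.80190284 -0.1653447  -2.61220408]
shift [0.0059404  0.0006019  0.00086259] turn [-4.32983538e-03 -7.94933869e+00 -2.00733190e-04]
```

View pics/w7.png

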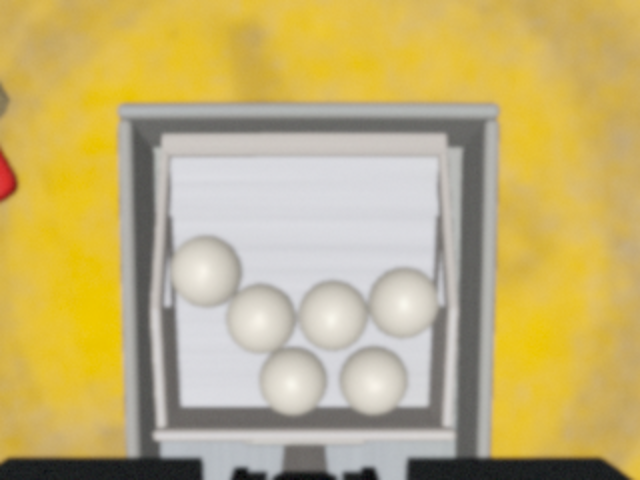

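All six balls are in the pan, rolled back (v 270–380). I'll lift with the tilt kept.

Emit:
drive_tool(
  series=[
    [-0.003,0,-0.004,0,0,0,0],
    [0,0,-0.01,0,0,0,0],
    [0.002,0,-0.016,0,0,0,0],
    [0.003,0,-0.02,0,0,0,0],
    [0.003,0,-0.02,0,0,0,0],
  ],
)

```text
time: 13.38
position: [0.5925, -0.0083, 0.1532]
tool_rot: [0.996, -0.051, 0.071, 0.004]
ft_force: [-0.5, 0.6, -2.1]
grip_width: 0.0198
```

Emit:
drive_tool(
  series=[
    [0.003,0,-0.02,0,0,0,0],
    [0.003,0,-0.02,0,0,0,0],
    [0.002,0,-0.012,0,0,0,0],
    [0.001,0,-0.005,0,0,0,0],
    [0,0,0,0,0,0,0],
  ],
)

```text
time: 14.0
position: [0.5928, -0.0083, 0.2091]
tool_rot: [0.996, -0.051, 0.07, 0.004]
ft_force: [0.5, -0.4, -3.2]
grip_width: 0.0198
```

```bash
python3 - <<'E'
from rig import robot
from h import *
np.set_printoptions(precision=4,suppress=True)
o=robot.get_obs();b=np.array([.5015,-.2193])
for y in(-5.9,-23): 
    r=np.radians(y);go(o,[*(b-.057*np.array([np.cos(r),np.sin(r)])),.205],y)
m=robot.camera_model("wrist");w,d=robot.camera("wrist");cv2.imwrite("pics/w8.png",w)
c=cv2.HoughCircles(cv2.resize(w[:240,130:450],(640,480))[:,:,1],cv2.HOUGH_GRADIENT,1,50,param1=80,param2=20,minRadius=25,maxRadius=45);print(c)
E
```

```text
t 14.0 pos [ 0.5928 -0.0083  0.2091] yaw 0.985011986143079 -5.8965852831342485 width 0.01979039290906792 F [ 0.5074 -0.3581 -3.1573]
shift [-0.1255  0.2193 -0.0135] turn [ 0.0022 -8.0068  0.0032]
t 14.0 pos [ 0.5928 -0.0083  0.2091] yaw 0.985011986143079 -5.8965852831342485 width 0.01979039290906792 F [ 0.5074 -0.3581 -3.1573]
shift [-0.123   0.2025 -0.0132] turn [-1.1927 -7.9476 17.0753]
[[[292.5 378.5  34.9]
  [201.5 276.5  37.7]
  [403.5 318.5  37.7]
  [ 48.5  58.5  27.5]
  [617.5 187.5  44.4]
  [370.5 378.5  36. ]
  [330.5 322.5  36.6]
  [262.5 319.5  37.4]]]
```

Emit:
drive_tool(
  series=[
    [-0.003,0.006,-0.0004,0,0,0,0],
    [-0.006,0.011,-0.0006,0,0,0,0],
    [-0.009,0.016,-0.001,0,0,0,0],
    [-0.011,0.019,-0.001,0,0,0,0],
    [-0.011,0.019,-0.001,0,0,0,0],
  ],
)

```text
time: 14.68
position: [0.5443, -0.0762, 0.2072]
tool_rot: [0.996, -0.052, 0.069, 0.004]
ft_force: [0.2, 0.3, -2.4]
grip_width: 0.0195
```

Emit:
drive_tool(
  series=[
    [-0.011,0.019,-0.001,0,0,0,0],
    [-0.011,0.019,-0.001,0,0,0,0],
    [-0.011,0.019,-0.001,0,0,0,0],
    [-0.011,0.019,-0.001,0,0,0,0],
    [-0.011,0.019,-0.001,0,0,0,0],
  ],
)

```text
time: 15.3
position: [0.4796, -0.165, 0.2046]
tool_rot: [0.996, -0.052, 0.07, 0.004]
ft_force: [0.2, -0.6, -3.0]
grip_width: 0.0197
```

Emit:
drive_tool(
  series=[
    [-0.01,0.018,-0.001,0,0,0,0],
    [-0.008,0.014,-0.001,0,0,0,0],
    [-0.006,0.01,-0.001,0,0,0,0],
    [-0.003,0.006,0,0,0,0,0],
    [0,0.002,0,0,0,0,0],
  ],
)

```text
time: 15.92
position: [0.4486, -0.2109, 0.2039]
tool_rot: [0.996, -0.052, 0.07, 0.004]
ft_force: [-0.9, 0.4, -2.5]
grip_width: 0.02
```

```bash
python3 - <<'E'
from rig import robot
from h import *
np.set_printoptions(precision=4,suppress=True)
o=robot.get_obs();b=np.array([.5015,-.2193])
r=np.radians(-5.9);go(o,[*(b-.057*np.array([np.cos(r),np.sin(r)])),.205],-5.9)
E
```

```text
t 15.925 pos [ 0.4486 -0.2109  0.2039] yaw 0.9849608761092333 -5.935578584625491 width 0.01999600363007269 F [-0.9009  0.3718 -2.5201]
shift [-0.0033  0.0029 -0.0016] turn [-0.0028 -7.9992 -0.0352]
```

Emit:
drive_tool(
  series=[
    [-0.001,0.001,0,0,-1,0,0],
    [-0.001,0.001,0,0,-1,0,0],
    [-0.001,0.001,0,0,-1,0,0],
    [0,0,0,0,-1,0,0],
    [0,0,0,0,-1,0,0],
  ],
)

```text
time: 16.55
position: [0.4457, -0.2132, 0.2035]
tool_rot: [0.998, -0.051, 0.026, 0.001]
ft_force: [-0.2, 0.6, -2.3]
grip_width: 0.0195
```

Emit:
drive_tool(
  series=[
    [0,0,0,0,-1,0,0],
    [0,0,0,0,-0.7,0,0],
    [0,0,0,0,0,0,0],
    [0,0,0,0,0,0,0],
  ],
)

```text
time: 17.05
position: [0.4455, -0.2132, 0.2034]
tool_rot: [0.999, -0.051, 0.011, 0.001]
ft_force: [0.5, 0.6, -2.4]
grip_width: 0.0196
```

```bash
python3 - <<'E'
from rig import robot
from h import *
np.set_printoptions(precision=4,suppress=True)
o=robot.get_obs();b=np.array([.5015,-.2193])
r=np.radians(-5.9);go(o,[*(b-.057*np.array([np.cos(r),np.sin(r)])),.205],-5.9)
m=robot.camera_model("wrist");w,d=robot.camera("wrist")
P=scoopfit(m,d,o,(228,75,338,110)); 
s,_=robot.camera("side")
cv2.imwrite("pics/w9.png",np.hstack([cv2.resize(w[:240,130:450],(480,360)),cv2.resize(s[90:270,120:280],(320,360))]))
E
```

```text
t 17.05 pos [ 0.4455 -0.2132  0.2034] yaw 0.9944482461084136 -5.900955303055133 width 0.01955353722423959 F [ 0.5184  0.6322 -2.4049]
shift [-0.0006  0.0003 -0.0016] turn [-0.0089 -1.2919 -0.0009]
floor z=ax+by+c (tool) [-0.0189  0.0007  0.0722] 3322 deg [-1.0835  0.0399] centre [0.0875 0.0002 0.0705]
```

View pics/w9.png

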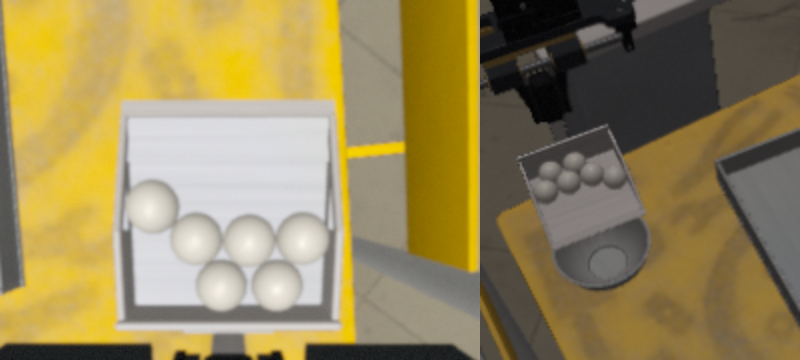

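```bash
python3 - <<'E'
from rig import robot
from h import *
np.set_printoptions(precision=4,suppress=True)
o=robot.get_obs();m=robot.camera_model("wrist");w,d=robot.camera("wrist")
scoopfit(m,d,o,(225,84,345,120))
P=cloud(m,d)[84:120,225:345].reshape(-1,3);print("floor world z",np.median(P[:,2]))
t,dt=robot.camera("top");Q=cloud(robot.camera_model("top"),dt)[235:297,330:392].reshape(-1,3);q=Q[(Q[:,2]>.038)&(Q[:,2]<.05)];print(len(q),len(q) and cv2.minEnclosingCircle(q[:,:2].astype(np.float32)))
E
```

```text
floor z=ax+by+c (tool) [-0.0035  0.0006  0.0709] 3838 deg [-0.1985  0.0329] centre [0.082  0.0016 0.0706]
floor world z nan
69 ((0.5148364901542664, -0.17647506296634674), 0.027033576741814613)
```

Emit:
drive_tool(
  series=[
    [0,0,0,0,-0.4,0,0],
    [0,0,0,0,-0.4,0,0],
    [0,0,0,0,-0.2,0,0],
    [0,0,0,0,0,0,0],
    [0,0,0,0,0,0,0],
  ],
)

```text
time: 17.88
position: [0.4456, -0.2132, 0.2035]
tool_rot: [0.999, -0.051, 0.003, 0.0]
ft_force: [-0.6, -0.0, -2.7]
grip_width: 0.0201
```

Emit:
drive_tool(
  series=[
    [0,0,0,0,0,0,0],
    [0,0,0,0,0,0,0],
    [0,0,0,0,0,0,0],
    [0,0,0,0,0,0,0],
  ],
)

```text
time: 18.38
position: [0.4456, -0.2133, 0.2035]
tool_rot: [0.999, -0.051, 0.003, 0.0]
ft_force: [-0.1, -0.4, -3.2]
grip_width: 0.0199
```

```bash
python3 - <<'E'
from rig import robot
from h import *
np.set_printoptions(precision=4,suppress=True)
o=robot.get_obs();go(o,[.445,-.2134,.2035],-5.9)
w,d=robot.camera("wrist")
print(cv2.HoughCircles(cv2.resize(w[:240,130:450],(640,480))[:,:,1],cv2.HOUGH_GRADIENT,1,50,param1=80,param2=20,minRadius=32,maxRadius=40))
print(abs(o["joint_velocities"]).max(), "scoop origin est", pose(o)[0]+pose(o)[1].apply([.057,0,.073]))
robot.hand_in()
E
```

```text
t 18.375 pos [ 0.4456 -0.2133  0.2035] yaw 0.9946911643724097 -5.898910559735723 width 0.019868888638662967 F [-0.0978 -0.3884 -3.1512]
shift [-0.0005  0.0002 -0.    ] turn [-0.0007 -0.2997  0.0011]
[[[294.5 380.5  34.3]
  [368.5 380.5  35.2]
  [260.5 317.5  34.9]
  [201.5 274.5  36.1]
  [403.5 319.5  37.2]
  [331.5 318.5  33.7]]]
0.0009279891612906886 scoop origin est [ 0.5026 -0.2192  0.1308]
the job is handed in; nothing more can be done
```

I scooped all six balls and handed the job in at 18.4 s, with the loaded scoop held over the middle of the bowl.

**Last checks, just before handing in:**
- **Balls:** the wrist camera found six circles in the pan, in the same places as before the last move.
- **Position:** the scoop's origin is at about (0.503, -0.219), against the bowl centre measured at the start, (0.5015, -0.219).
- **Height:** the underside is about 13 cm above the table.
- **Level and still:** the tool was 0.3° lip-up and joint speeds were about 0.001 rad/s.

**What went wrong or could not be confirmed:**
- **First grasp:** I lifted before the jaws had fully closed, so they held the grip about 23 mm too high. I set the scoop back down, which gave 22 N at the wrist, and took it again at the right height.
- **Bowl at the end:** a final look from the top camera gave no usable reading because the scoop and arm hid most of the bowl. The side view shows it under the scoop. No contact force showed on the way, so I take it as unmoved.
- **Bystanders:** I did not measure the tape measure, thread tape or brass valve again. The arm's path stayed clear of them.

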